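# Third hand for an oven door handle

### The arm

A 6-joint arm with a two-finger parallel gripper is mounted at the origin on the work surface. World frame = base frame: x ahead of the robot, y to its left, z up, the work surface at z = 0. Lengths are in mm, angles in degrees, forces in N, time in s.
With the tool pointing down it reaches from about 300 to 850 mm from the base axis. Payload 4.2 kg.
Tool frame: the origin (TCP) lies midway between the tips of the shut fingers; the grasp point (between the pads) lies 19 mm behind it (env.grasp_offset is the distance from the TCP to the grasp point, in mm); z points along the fingers, y is the line along which they close (so a half turn about z gives the same grasp; the last joint's range is limited). The gripper opens to 91 mm and grips with 3 to 60 N. Pads are 32 mm wide; open, the fingers measure 118 mm over their backs; the gripper's body (76 mm by 178 mm) begins 60 mm behind the grasp point.
Start: joints at [-74.542, 18.312, 89.639, -0, 72.044, -1.146], TCP at [164.315, -551.039, 213.976] pointing down, gripper open.
Joint ranges: [-177.97, 177.97], [-48.28, 115.42], [12.27, 149.76], [-77.06, 257.06], [2.81, 150.46], [-146.56, 146.56]. Speed limits (degrees/s): [147.25, 147.25, 180, 180, 180, 180].

### API

Orientations are given as [roll, pitch, yaw] about the fixed x, y, z axes, in that order (R = Rz(yaw) Ry(pitch) Rx(roll)).
In Python, from workcell import env, optics gives the robot as it stands. The module is installed in compiled form; this text tells all that it offers.
- The arm moves only by the tool send_rows, never from a script. Its argument "targets" is a list that holds one entry, the list of rows, each a list of 7 numbers: the turn, a rotation vector about the world's x, y, z scaled (see below), then the shift along the world's x, y, z scaled (see below), then the closure, from -1 (fully open) to 1 (shut). In form: [[[rx, ry, rz, x, y, z, gripper], ...]]. A call has 1 to 12 rows; each row shifts and turns the commanded pose from where the row before left it; what a row does not reach is not made up. The controller multiplies each number of a shift by 0.2 m and each number of a turn by pi/2 rad. A row lasts 1/10 s, in which the tool goes at most 50 mm and 8.59 degrees, less where a joint would pass 70% of its speed; a pose out of reach is approached as far as the arm can. A call with a number of a shift or a turn outside -1 to 1 is refused whole. A call with a gripper value outside its range is refused whole. The fingers move at their own pace and stop on an object; "grip_force" is the grip in N (left out, the last holds). Time passes only in rows, so rows that do not move let the fingers close. It gives the time, the measured TCP pose, the force, the opening and the grip force at its end, in the units of the state.
- env.state(): the state, without advancing time (a new reading comes with each control period).
- optics.grab_frame(name): name is "scene" or "top"; returns (picture, depth): 384x512x3 uint8, red, green, blue; 384x512 float32, mm along the optical axis (not along the pixel's ray), 0 where there is no reading.
- optics.camera_info(name): a dict with "camera_matrix" (3x3 intrinsics, pixels), "R" (3x3) and "t" (3): a world point X has camera coordinates R X + t. Camera axes: x right, y down, z forward; pixel columns grow to the right and rows downward; lengths in mm; the calibration is good to about 2 mm. A picture is of the moment at which its call begins. camera_info takes no time and is no camera call.
- env.job_done(): hands the job in; it is judged then, once.
Trained networks look in the newest picture that a camera, given by its name, has taken for a name from the list of things; names that differ only in an ending like _2 or _b are one class to them, and where a whole thing is asked for, a point or a joint stands for the part that bears it (a point fixed in the world has none). Each returns a list of dicts, best first, with "conf" (0 to 1); they miss things now and then, are a little off and sometimes report something else, mostly with a low value. They report only what shows in the picture. A call takes as long as a camera call. They do not tell look-alikes from the thing itself.
- optics.silhouettes(camera, name): "mask" (384x512 bool, what is visible of it) and "at" ([column, row] in pixels, amid what is visible of it).
- optics.place_of(camera, name): "at" ([column, row] in pixels: a listed point, or the origin of a listed thing).
The state is a dict: "time_s": time; "qpos": joint angles; "qvel": joint speeds; "effort": joint torques, N m; "ee_pos": TCP position; "ee_rot": TCP orientation; "force": force on the tool from outside, world axes, zero at the start; "torque": the same for the moment, N m; "gripper_width": finger opening in mm; "gripper_force": force on a finger pad.
Only numpy, scipy, OpenCV 4.12 (cv2) and the standard library are available. Lean on these libraries where they do the work, as an engineer would, in place of code of your own. Each camera call takes 0.05 s, during which the arm holds its last target. There are 200 camera calls.

### The job

Push the small oven's open door shut until it clicks home on its catch. Then pick up the loose wooden handle bar from the table, hold it level, in line with the door and centred on the two red-tipped mounting posts of the door (screw holes over the posts), and press it against both posts with a light, steady push of about 10 newtons, so that the sprung posts sink roughly half of their 15 mm. Finish still holding and pressing it there so that I can put the screws in, and leave everything else on the table where it is.

Things in the scene. Friction and masses are not known exactly. Their poses are not given: they have to be found in the camera images.
- oven: Steel countertop oven, 400 mm wide, 260 deep, 230 high, fixed, on the robot's left. Origin: centre of its underside, on the table. Its front faces its own -x; +y runs along the front towards the door's plain end, -y towards the black control panel with three knobs; z up.
- door (a joint): Oven door angle, rad: 0 shut and seated, growing as its top tips out and down to the oven's -x (1.2 at most). Stiff hinge: it stays where it is left, 2 to 3 N at the top edge move it. In the last 0.05 rad a sprung ball catch resists with about 5 N more, snaps over at about 0.024 and pulls the door to 0, a hard stop.
- door_hinge (a point): Middle of the door's hinge line (its lower edge, mid-thickness), at x -137.5, y +45, z 30 mm in the oven's frame; the line runs along the oven's y. The door is a panel 280 mm wide, 185 mm high from here, 15 mm thick, steel frame with a glass window. Axes as the door's: the oven's when shut.
- door_edge (a point): Middle of the top outer edge of the door (on the face with the posts), 185 mm up the door from the hinge line. The face is free here for 60 mm to either side: the place to push. Axes as the door's.
- mounts_mid (a point): Midway between the end faces of the two mounting posts: steel rods 20 mm thick with red tips, 160 mm apart (80 either side of here along y), standing 42 mm straight out of the door's outer face, 20 mm below its top edge (195 mm above the table when shut). x points straight into the door (pressing direction), y along the door as the oven's y, z up the door.
- mounts (a joint): How far the two posts, joined together, are pushed into the door, in m: 0 is fully out, 0.015 the end stop. They are sprung at 1500 N per m, so 0.0067 is 10 N.
- bar: Loose pale wooden handle bar, 200 mm long (y), 20 thick (x), 24 high (z), about 80 g, lying ahead or to the right of the robot. Origin: centre of its underside. Two black screw holes run through its thickness 80 mm either side of the middle. Either long side may face the door. Grip it across the 20 mm, at the middle, from above; at 10 N about 35 mm stay free behind it.
- bar_mid (a point): Centre of the handle bar, 12 mm above its underside. Axes as the bar's.
- scoop: Steel spring-handled cookie scoop, 200 mm long, lying on the table; leave it. Origin at its middle on the underside, y along its length towards the bowl.
- bowl: Glass mixing bowl, 200 mm across, 90 mm high; leave it. Origin: centre of its underside.
- screwdriver: Screwdriver with orange handle, about 200 mm, lying on the table, the person's tool; leave it. x along its length towards the tip.
- ramekin: White ceramic dish, 72 mm across, 40 mm high; leave it. Origin: centre of its underside.
- jar: Amber glass jar with steel cap, 80 mm across, 140 mm high; leave it. Origin: centre of its underside.
- mug: Blue mug, 80 mm across, 90 mm high, handle at its +y; leave it. Origin: centre of its underside.
- mill: Dark wooden pepper mill, 56 mm across, 185 mm high; leave it. Origin: centre of its underside.
There are look-alikes about, which are no part of the job. Several things look just like the bar: the one meant starts farthest from the robot's base.

How it is judged:
By the outcome, as a careful person would: the job done as asked, in the order asked, and still so for the second after the job is handed in, while the arm keeps its last pose, push and grip.
It also fails if it takes over 72 s, if anything falls off the work surface, if the arm or the gripper's body presses on something with over 40 N, if the wrist force passes 120 N, or if a joint passes its speed limit or range.

## Working session

There is one attempt and no reset: what is moved stays moved. The work goes in short steps, Python scripts to look and compute and a tool call to move; the robot and the scene stay as the last step left them, time stands still between calls to the robot, and variables do not carry over. Pictures are saved under pics/ and viewed, at most 10 in all, crops included, and the job is handed in when it is done.

Besides the shell and the picture viewer there is one more tool, called after "Call:" as a command line: name --argument value ..., lists and objects as JSON in quotes. send_rows: Moves the arm, as the interface text tells. Its arguments: {"type":"object","properties":{"targets":{"type":"array"},"grip_force":{"type":"number"}},"required":["targets"]}

```bash
mkdir -p pics
cat > h.py <<'E'
import numpy as np, cv2
from workcell import env, optics
def cam(n):
    c=optics.camera_info(n); return np.array(c["camera_matrix"]),np.array(c["R"]),np.array(c["t"]).ravel()
def back(n,uv,d):
    K,R,t=cam(n); uv=np.atleast_2d(uv).astype(float); d=np.atleast_1d(d).astype(float)
    r=np.c_[uv,np.ones(len(uv))]@np.linalg.inv(K).T*d[:,None]
    return (r-t)@R
def proj(n,X):
    K,R,t=cam(n); p=(np.atleast_2d(X)@R.T+t)@K.T; return p[:,:2]/p[:,2:]
def mask_pts(n,m,d):
    v,u=np.nonzero(m&(d>0)); return back(n,np.c_[u,v],d[v,u])
def save(p,im): cv2.imwrite(p,im[:,:,::-1])
E
python3 - <<'E'
from h import *
ims=[]
for n in("scene","top"):
    im,d=optics.grab_frame(n); np.savez(f"{n}0.npz",im=im,d=d); save(f"pics/{n}0.png",im)
    K,R,t=cam(n); print(n,"cam at",-R.T@t, R[2], K[0,0])
    for nm in("bar","oven","door"):
        for s in optics.silhouettes(n,nm):
            P=mask_pts(n,s["mask"],d)
            print(nm,round(s["conf"],2),s["at"],s["mask"].sum(),np.median(P,0).round(),P.min(0).round(),P.max(0).round())
    for nm in("door_hinge","door_edge","mounts_mid","oven","bar_mid"):
        for s in optics.place_of(n,nm)[:6]:
            u,v=np.array(s["at"]); print(nm,round(s["conf"],2),u,v,back(n,[u,v],d[int(v),int(u)]).round())
E
```

```text
scene cam at [1106.17329901 -347.33447779 1003.81716434] [-0.56419088  0.31016244 -0.76517182] 356.91612769484857
bar 0.68 [338.9, 176.1] 999 [550. 256. 169.] [376. 213.  25.] [657. 389. 199.]
bar 0.63 [220.9, 228.7] 258 [ 467. -128.   24.] [ 358. -157.    1.] [546. -96.  29.]
bar 0.2 [349.4, 239.8] 654 [741. 169. 110.] [708. 156.   3.] [759. 201. 187.]
oven 0.9 [391.1, 161.3] 13214 [600. 426. 227.] [129. 209.  -5.] [759. 882. 237.]
door 0.64 [335.4, 177.4] 1136 [543. 257. 166.] [238. 209.  -5.] [657. 405. 199.]
door 0.38 [390.4, 163.1] 13275 [600. 426. 227.] [127. 210.  -5.] [759. 900. 237.]
door_hinge 0.95 346.1 186.1 [[604. 248. 174.]]
door_edge 0.87 326.2 167.0 [[454. 296. 100.]]
oven 0.86 376.3 187.2 [[574. 443.  31.]]
oven 0.6 109.8 302.1 [[ 557. -506.   55.]]
oven 0.52 346.3 253.0 [[747. 167.  52.]]
bar_mid 0.72 222.1 224.9 [[ 449. -114.   20.]]
bar_mid 0.65 288.5 139.4 [[180. 319.   7.]]
top cam at [ 135.01322687  -10.15771922 1889.83146662] [ 0.18130714 -0.00156802 -0.98342527] 466.8340843936696
bar 0.61 [282.6, 202.2] 256 [ 445. -120.   24.] [ 348. -153.   -9.] [541. -90.  35.]
bar 0.56 [167.7, 268.5] 251 [172. 326.  25.] [148. 225.   1.] [196. 421.  38.]
bar 0.51 [321.0, 199.1] 285 [ 466. -282.   13.] [ 380. -305.   -6.] [ 582. -244.   34.]
oven 0.95 [132.3, 170.6] 10411 [534. 436. 229.] [349. 216. -11.] [756. 691. 247.]
door 0.74 [176.1, 180.7] 1521 [512. 287. 130.] [373. 212. -11.] [695. 353. 202.]
door_hinge 0.94 171.0 187.7 [[484. 319.  79.]]
door_edge 0.75 187.3 174.8 [[553. 268.   0.]]
mounts_mid 0.29 204.2 132.0 [[714. 193.  77.]]
bar_mid 0.82 166.5 266.2 [[179. 335.  25.]]
bar_mid 0.6 280.5 201.4 [[ 438. -116.   27.]]
```

Run:
```python
from h import *
for n in("scene","top"):
    im=np.load(f"{n}0.npz")["im"]; cv2.imwrite(f"pics/{n}0b.png",cv2.resize(im[:,:,::-1],(800,600),interpolation=cv2.INTER_CUBIC))
```

```text
(no output)
```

View pics/scene0b.png

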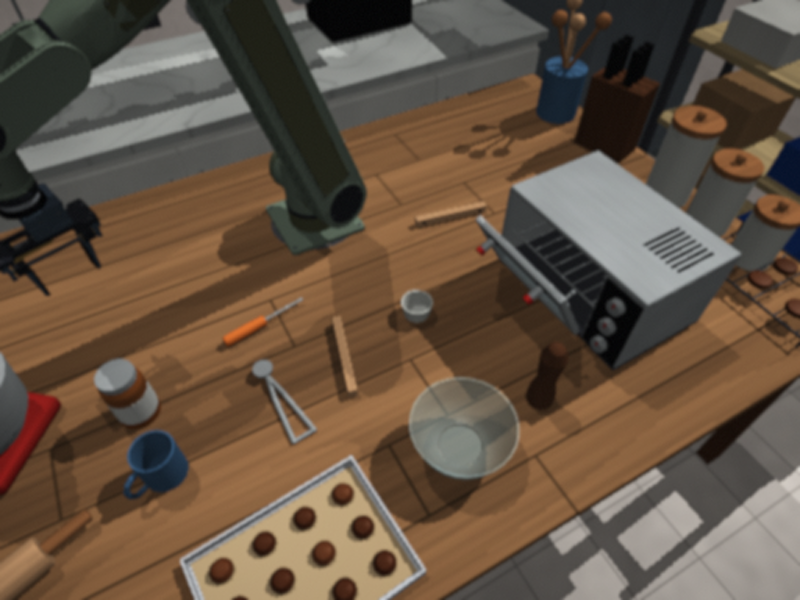

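View pics/top0b.png

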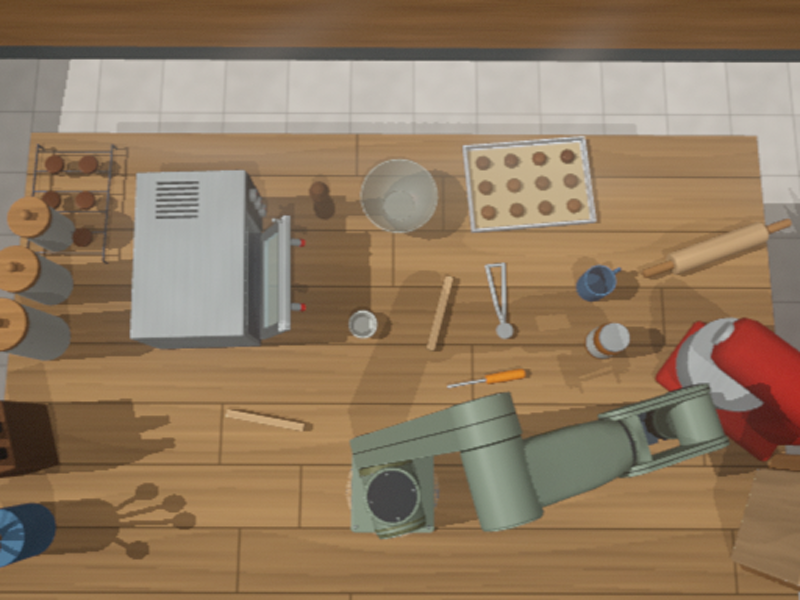

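Scene picture (800x600): the open door with red posts is at about (485,247) and (530,295). There are two pale bars: A at (344,355) and B at (450,215). In the top picture A is at (441,313) and B at (265,420); posts are at (299,243) and (299,307). A is about 460 mm from the base and B about 370 mm. The rolling pin and scoop are different shapes, so A is the choice.

Run:
```python
from h import *
from scipy.optimize import least_squares
def rect(P):
    r=cv2.minAreaRect(P[:,:2].astype(np.float32)); return r
crops=[]
for n in("scene","top"):
    z=np.load(f"{n}0.npz"); im,d=z["im"],z["d"]
    v,u=np.nonzero(d>0); X=np.full(d.shape+(3,),np.nan); X[v,u]=back(n,np.c_[u,v],d[v,u])
    P=X.reshape(-1,3)
    o=P[(abs(P[:,2]-230)<10)&(P[:,1]>300)&(P[:,1]<700)&(P[:,0]>250)&(P[:,0]<850)]
    print(n,"oven top",rect(o),len(o),np.median(o[:,2]))
    b=P[(P[:,2]>12)&(P[:,2]<40)&(np.hypot(P[:,0]-447,P[:,1]+122)<115)]
    print(n,"bar",rect(b),b.mean(0),np.median(b[:,2]),len(b), np.linalg.svd(b[:,:2]-b[:,:2].mean(0),full_matrices=False)[2][0])
    # red tips
    h=cv2.cvtColor(im,cv2.COLOR_RGB2HSV); red=((h[...,0]<8)|(h[...,0]>172))&(h[...,1]>150)&(h[...,2]>80)
    red&=(X[...,1]>120)&(X[...,1]<330)&(X[...,0]>300)
    k,l,st,c=cv2.connectedComponentsWithStats(red.astype(np.uint8))
    for i in range(1,k): print(n,"red",c[i],st[i,4],np.median(X[l==i],0))
    m=(P[:,1]>190)&(P[:,1]<340)&(P[:,0]>370)&(P[:,0]<680)&(P[:,2]>40)&(P[:,2]<215)
    print(n,"door pts",m.sum()); np.save(f"door_{n}.npy",P[m])
    u0,v0=proj(n,[445,-120,20])[0].astype(int)
    crops.append(cv2.resize(im[v0-35:v0+35,u0-45:u0+45],(400,311),interpolation=cv2.INTER_CUBIC))
save("pics/barcrop.png",np.hstack(crops))
```

```text
scene oven top ((554.7467041015625, 475.7879638671875), (401.17578125, 265.6133117675781), 1.5588204860687256) 6932 230.2121224985761
scene bar ((447.29852294921875, -122.73782348632812), (20.215045928955078, 202.19232177734375), 75.19783782958984) [ 456.32233325 -125.4592568    23.53300273] 23.740208124385994 309 [ 0.96714624 -0.25422067]
scene red [306.88888889 160.        ] 18 [441.56034838 215.00471732 160.55452299]
scene red [336.88888889 190.88888889] 18 [598.28187684 219.69649915 161.66419148]
scene door pts 1069
top oven top ((554.0136108398438, 478.13232421875), (402.9690856933594, 265.7895202636719), 1.4502514600753784) 7439 230.83813271791834
top bar ((447.70697021484375, -111.73258972167969), (178.15980529785156, 199.25115966796875), 75.27066802978516) [ 442.74945525 -120.04332523   23.26049234] 23.614757057578757 258 [-0.96948762  0.24514027]
top red [193.44444444 154.77777778] 9 [596.5260319  223.87026038 160.58306541]
top red [193.92857143 196.14285714] 14 [435.91694668 216.18505383 162.38493378]
top door pts 1398
```

View pics/barcrop.png

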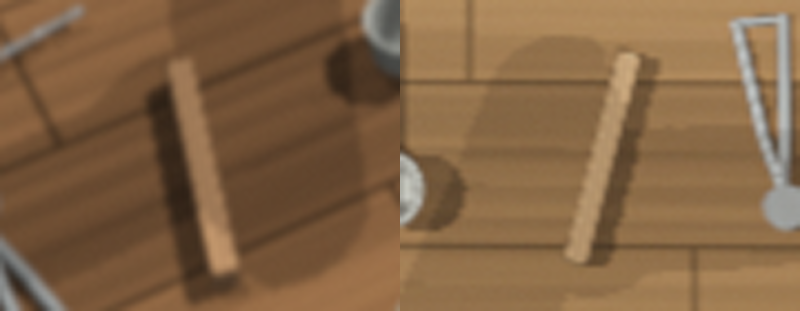

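Crop: A is one plain pale bar lying flat, from about (180,65) to (225,270) in the scene half. That fits the description, and it is the farthest of the look-alikes.

Run:
```python
from h import *
from scipy.spatial.transform import Rotation as Ro
s=env.state(); print(s["ee_pos"],s["ee_rot"],s["gripper_width"],s["force"],env.grasp_offset)
print(Ro.from_euler("xyz",s["ee_rot"],degrees=True).as_matrix().round(3))
e=Ro.from_euler("z",91.5,degrees=True).as_matrix(); o=np.array([554.4,477,0])
for n in("scene","top"):
    P=(np.load(f"door_{n}.npy")-o)@e   # oven frame
    P=P[(abs(P[:,1]-45)<130)&(P[:,0]<-140)&(P[:,2]>60)]
    # top edge of door: max height, x there
    for lo in range(-240,-140,10):
        q=P[(P[:,0]>=lo)&(P[:,0]<lo+10)]
        if len(q): print(n,lo,len(q),q[:,2].min().round(),np.median(q[:,2]).round(),q[:,2].max().round())
for nm in("ramekin","bowl","mill","jar","mug","scoop"):
    for k in optics.place_of("top",nm)[:1]:
        u,v=map(int,k["at"]); d=np.load("top0.npz")["d"]; print(nm,round(k["conf"],2),back("top",k["at"],d[v,u]).round())
```

```text
[ 164.29720543 -551.02639455  213.97549696] [1.79997018e+02 1.96731357e-04 1.66023661e+01] 91.10679096397442 [-0.25924484 -0.59679023  0.02535531] 18.8
[[ 0.958  0.286  0.   ]
 [ 0.286 -0.958 -0.   ]
 [-0.     0.    -1.   ]]
scene -240 114 162.0 188.0 196.0
scene -230 331 164.0 192.0 199.0
scene -220 71 151.0 158.0 196.0
scene -210 8 138.0 143.0 183.0
scene -200 7 121.0 127.0 194.0
scene -190 48 92.0 113.0 191.0
scene -180 53 74.0 96.0 100.0
scene -170 49 60.0 75.0 83.0
scene -160 16 61.0 64.0 66.0
top -240 25 163.0 172.0 186.0
top -230 211 162.0 193.0 202.0
top -220 137 177.0 190.0 202.0
top -210 134 159.0 171.0 187.0
top -200 78 139.0 155.0 196.0
top -190 130 112.0 128.0 188.0
top -180 126 93.0 110.0 130.0
top -170 106 77.0 90.0 108.0
top -160 99 62.0 74.0 91.0
top -150 42 60.0 62.0 73.0
ramekin 0.54 [[417.  74.   3.]]
bowl 0.82 [[740. -17.  -1.]]
mill 0.6 [[ 279. -238.   -5.]]
jar 0.79 [[ 356. -516.  137.]]
mug 0.56 [[ 522. -521.   -1.]]
scoop 0.55 [[ 482. -274.    5.]]
```

Call:
send_rows --targets '[[[0,0,-0.0168,0.0875,0.185,0.01,1],[0,0,-0.0168,0.0875,0.185,0.01,1],[0,0,-0.0168,0.0875,0.185,0.01,1],[0,0,-0.0168,0.0875,0.185,0.01,1],[0,0,-0.0168,0.0875,0.185,0.01,1],[0,0,-0.0168,0.0875,0.185,0.01,1],[0,0,-0.0168,0.0875,0.185,0.01,1],[0,0,-0.0168,0.0875,0.185,0.01,1],[0,0,-0.0168,0.0875,0.185,0.01,1],[0,0,-0.0168,0.0875,0.185,0.01,1]]]' --grip_force 30

```text
time_s: 2.2
ee_pos: [339.7, -179.5, 234.3]
ee_rot: [180.0, -0.0, 1.4]
force: [2.1, -1.0, -0.1]
gripper_width: 14.1
gripper_force: 0.0
```

Call:
send_rows --targets '[[[0,0,0,0.0875,0.185,0,1],[0,0,0,0.0875,0.185,0,1],[0,0,0,0.0875,0.185,0,1],[0,0,0,0.0875,0.185,0,1],[0,0,0,0.0875,0.185,0,1],[0,0,0,0.0875,0.185,0,1],[0,0,0,0.0875,0.185,0,1],[0,0,0,0.0875,0.185,0,1],[0,0,0,0.0875,0.185,0,1],[0,0,0,0.0875,0.15,0,1],[0,0,0,0,0,0,1]]]'

```text
time_s: 3.3
ee_pos: [516.1, 185.4, 233.4]
ee_rot: [-179.9, -0.1, 1.7]
force: [0.5, -1.2, 0.1]
gripper_width: 0.4
gripper_force: 0.0
```

Call:
send_rows --targets '[[[0,0,0,0,0,-0.14,1],[0,0,0,0,0,-0.14,1],[0,0,0,0,0.1,0,1],[0,0,0,0,0.1,0,1],[0,0,0,0,0.05,0,1],[0,0,0,0,0.05,0,1],[0,0,0,0,0.05,0,1],[0,0,0,0,0.05,0,1],[0,0,0,0,0.05,0,1]]]'

```text
time_s: 4.2
ee_pos: [514.7, 270.4, 179.1]
ee_rot: [179.8, -0.1, 1.5]
force: [0.3, -3.8, 3.6]
gripper_width: -0.1
gripper_force: 2.4
```

Call:
send_rows --targets '[[[0,0,0,0,0.04,0,1],[0,0,0,0,0.04,0,1],[0,0,0,0,0.04,0,1],[0,0,0,0,0.03,0,1],[0,0,0,0,0.02,0,1]]]'

```text
time_s: 4.7
ee_pos: [514.1, 306.6, 177.7]
ee_rot: [180.0, 0.0, 1.5]
force: [-0.8, -2.8, 3.1]
gripper_width: 0.6
gripper_force: 1.4
```

Call:
send_rows --targets '[[[0,0,0,0,0.01,0,1],[0,0,0,0,0.01,0,1],[0,0,0,0,0,0,1]]]'

```text
time_s: 5.0
ee_pos: [514.1, 309.7, 177.9]
ee_rot: [180.0, 0.0, 1.5]
force: [-0.3, -3.3, 2.8]
gripper_width: 0.3
gripper_force: 1.9
```

Call:
send_rows --targets '[[[0,0,0,0,0.01,0,1],[0,0,0,0,0.01,0,1],[0,0,0,0,0,0,1]]]'

```text
time_s: 5.3
ee_pos: [513.9, 312.6, 178.2]
ee_rot: [179.9, 0.1, 1.5]
force: [-2.0, -5.7, 4.5]
gripper_width: 0.4
gripper_force: 3.2
```

Call:
send_rows --targets '[[[0,0,0,0,0.01,0,1],[0,0,0,0,0,0,1]]]'

```text
time_s: 5.5
ee_pos: [513.9, 314.7, 178.2]
ee_rot: [179.9, 0.1, 1.5]
force: [-1.9, -5.4, 5.4]
gripper_width: 0.1
gripper_force: 3.0
```

Call:
send_rows --targets '[[[0,0,0,0,0.01,0,1],[0,0,0,0,0,0,1]]]'

```text
time_s: 5.7
ee_pos: [514.0, 317.5, 178.1]
ee_rot: [180.0, 0.0, 1.5]
force: [-1.6, -2.8, 1.9]
gripper_width: 0.4
gripper_force: 1.6
```

Call:
send_rows --targets '[[[0,0,0,0,0.01,0,1],[0,0,0,0,0,0,1]]]'

```text
time_s: 5.9
ee_pos: [514.3, 320.6, 177.8]
ee_rot: [-179.9, -0.0, 1.5]
force: [0.5, -1.3, 0.8]
gripper_width: 0.5
gripper_force: 0.9
```

Call:
send_rows --targets '[[[0,0,0,0,0.01,0,1],[0,0,0,0,0,0,1]]]'

```text
time_s: 6.1
ee_pos: [514.3, 320.7, 177.8]
ee_rot: [179.8, 0.0, 1.5]
force: [-0.7, -7.4, 2.9]
gripper_width: 0.2
gripper_force: 3.5
```

Call:
send_rows --targets '[[[0,0,0,0,0.01,0,1],[0,0,0,0,0,0,1]]]'

```text
time_s: 6.3
ee_pos: [514.3, 320.6, 177.9]
ee_rot: [179.6, 0.1, 1.5]
force: [-1.0, -11.4, 5.1]
gripper_width: 0.6
gripper_force: 6.3
```

Call:
send_rows --targets '[[[0,0,0,0,-0.21,0,1],[0,0,0,0,-0.23,0,1],[0,0,0,0,-0.23,0,1],[0,0,0,0,0,0.15,1],[0,0,-0.0224,-0.0425,-0.19,0.03,-1],[0,0,-0.0224,-0.0425,-0.19,0.03,-1],[0,0,-0.0224,-0.0425,-0.19,0,-1],[0,0,-0.0224,-0.0425,-0.19,0,-1],[0,0,-0.0224,-0.0425,-0.19,0,-1],[0,0,-0.0224,-0.0425,-0.19,0,-1],[0,0,-0.0224,-0.0425,-0.19,0,-1],[0,0,-0.0224,-0.0425,-0.19,0,-1]]]'

```text
time_s: 7.5
ee_pos: [446.7, -114.9, 219.9]
ee_rot: [-179.9, -0.1, -14.7]
force: [0.1, -0.3, 0.4]
gripper_width: 61.7
gripper_force: 0.0
```

```bash
cat > red.py <<'E'
from h import *
from scipy.optimize import least_squares
def tips(k):
    out={}
    for n in("scene","top"):
        im,d=optics.grab_frame(n); np.savez(f"{n}{k}.npz",im=im,d=d)
        v,u=np.nonzero(d>0); X=np.full(d.shape+(3,),np.nan); X[v,u]=back(n,np.c_[u,v],d[v,u])
        h=cv2.cvtColor(im,cv2.COLOR_RGB2HSV); red=((h[...,0]<8)|(h[...,0]>172))&(h[...,1]>130)&(h[...,2]>70)
        red&=(X[...,1]>230)&(X[...,1]<360)&(X[...,0]>350)&(X[...,0]<680)
        kk,l,st,c=cv2.connectedComponentsWithStats(red.astype(np.uint8))
        for i in range(1,kk): print(n,"red",c[i].round(1),st[i,4],np.median(X[l==i],0).round(1))
        out[n]=(im,d,X)
    return out
E
python3 - <<'E'
from red import *
s=env.state(); print(s["ee_pos"],s["ee_rot"])
o=tips(1)
e=np.array([[-.0262,.9997,0],[-.9997,-.0262,0],[0,0,1]])
ov=np.array([554.4,477,0])
for n in o:
    im,d,X=o[n]; P=X.reshape(-1,3)
    T=P[(abs(P[:,2]-230)<8)&(P[:,1]>345)&(P[:,1]<700)&(P[:,0]>250)&(P[:,0]<850)]
    print(n,"oventop",cv2.minAreaRect(T[:,:2].astype(np.float32)))
    q=(P-ov)@e.T; m=(q[:,2]>60)&(q[:,2]<213)&(q[:,0]<-125)&(q[:,0]>-190)&(abs(q[:,1]-45)<60)
    print(n,"door face x",np.percentile(q[m,0],[10,30,50,70,90]).round(1) if m.sum() else 0,m.sum())
    L=[np.array([a,b,c]) for a in(-187,) for b in(-35,125) for c in(195,)]
    print("expected px of tips",proj(n,np.array(L)@e+ov).round(1).tolist())
    b=P[(P[:,2]>12)&(P[:,2]<34)&(np.hypot(P[:,0]-447,P[:,1]+122)<103)&(abs((P[:,0]-447)*.25+(P[:,1]+122)*.968)<16)]
    print(n,"bar",cv2.minAreaRect(b[:,:2].astype(np.float32)),len(b))
c=[cv2.resize(o["scene"][0][120:240,270:420],(500,400),interpolation=cv2.INTER_CUBIC)]
save("pics/shut.png",c[0])
E
```

```text
[ 446.73396598 -114.93611238  219.94518418] [-1.79917463e+02 -1.12722502e-01 -1.47314072e+01]
scene red [326.9 143.1] 19 [439.4 293.  201.2]
scene red [358.8 172.8] 25 [596.9 296.2 202.1]
top red [171.9 152.9] 14 [590.8 297.5 202. ]
top red [171.6 194.7] 21 [432.  294.5 203.7]
scene oventop ((554.9130249023438, 476.60894775390625), (401.3453063964844, 263.29248046875), 1.4060248136520386)
scene door face x [-145.6 -143.4 -141.5 -140.4 -138.9] 870
expected px of tips [[356.6, 174.6], [325.0, 144.4]]
scene bar ((448.0118408203125, -123.16622924804688), (20.24721908569336, 198.3385467529297), 75.32392883300781) 310
top oventop ((554.3214111328125, 476.825439453125), (402.87188720703125, 264.70941162109375), 1.8750717639923096)
top door face x [-144.2 -142.6 -140.  -139.  -137.8] 221
expected px of tips [[174.1, 152.9], [173.7, 194.9]]
top bar ((452.0613098144531, -123.9927978515625), (21.336898803710938, 47.74060821533203), 69.24665832519531) 47
```

View pics/shut.png

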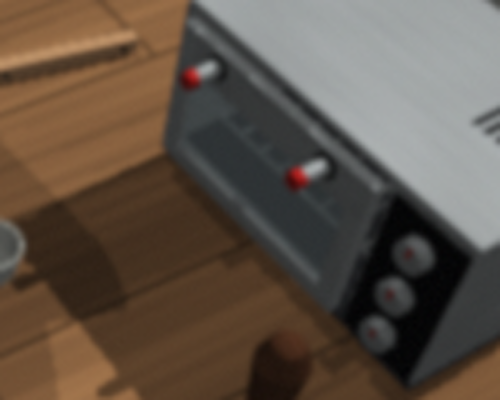

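The door is shut and flush, with tips at about (192,77) and (298,178) in the crop. Next is the grasp.

Call:
send_rows --targets '[[[0,0,0,0.004,-0.04,-0.1,-1],[0,0,0,0,0,-0.2,-1],[0,0,0,0,0,-0.2,-1],[0,0,0,0,0,-0.2,-1],[0,0,0,0,0,-0.2,-1],[0,0,0,0,0,-0.1,-1],[0,0,0,0,0,-0.05,-1],[0,0,0,0,0,0,-1]]]'

```text
time_s: 8.4
ee_pos: [447.1, -121.2, 9.0]
ee_rot: [-180.0, 0.1, -14.6]
force: [-0.3, 0.1, -0.8]
gripper_width: 91.3
gripper_force: 0.0
```

Call:
send_rows --targets '[[[0,0,0,0.002,-0.008,-0.025,-1],[0,0,0,0,0,0,-0.5],[0,0,0,0,0,0,1],[0,0,0,0,0,0,1],[0,0,0,0,0,0,1],[0,0,0,0,0,0,1],[0,0,0,0,0,0,1],[0,0,0,0,0,0,1]]]' --grip_force 30

```text
time_s: 9.2
ee_pos: [447.5, -123.6, 5.0]
ee_rot: [180.0, -0.0, -14.6]
force: [0.3, -0.3, -0.4]
gripper_width: 37.9
gripper_force: 0.0
```

Call:
send_rows --targets '[[[0,0,0,0,0,0,1],[0,0,0,0,0,0,1],[0,0,0,0,0,0,1],[0,0,0,0,0,0,1],[0,0,0,0,0,0,1]]]'

```text
time_s: 9.7
ee_pos: [447.5, -123.6, 4.9]
ee_rot: [180.0, 0.0, -14.6]
force: [-1.0, 0.6, 0.1]
gripper_width: 20.1
gripper_force: 30.0
```

Call:
send_rows --targets '[[[0,0,0,0,0,0.1,1],[0,0,0,0,0,0.2,1],[0,0,0,0,0,0.2,1],[0,0,0,0,0,0.2,1],[0,0,0,0,0,0.215,1],[0,0,0.028,0.05,0.2,0,1],[0,0,0.028,0.05,0.2,0,1],[0,0,0.028,0.05,0.2,0,1],[0,0,0.028,0.05,0.2,0,1],[0,0,0.028,0.05,0.2,0,1],[0,0,0.028,0.05,0.2,0,1],[0,0,0.011,0.033,0.2,0,1]]]'

```text
time_s: 10.9
ee_pos: [514.3, 158.0, 187.7]
ee_rot: [180.0, 0.0, 1.5]
force: [-0.1, -0.3, -0.0]
gripper_width: 19.6
gripper_force: 30.0
```

Call:
send_rows --targets '[[[0,0,0,0,0.1,0,1],[0,0,0,0,0.1,0,1],[0,0,0,0,0,0,1],[0,0,0,0,0,0,1]]]'

```text
time_s: 11.3
ee_pos: [513.8, 196.1, 187.6]
ee_rot: [179.9, 0.0, 1.5]
force: [-0.9, 0.3, 0.7]
gripper_width: 19.6
gripper_force: 30.0
```

Run:
```python
from red import *
s=env.state(); p=np.array(s["ee_pos"]); print(p,s["ee_rot"],s["force"])
o=tips(2)
cr=[]
for n in o:
    im,d,X=o[n]; Q=X-p; 
    m=(abs(Q[...,0])<112)&(abs(Q[...,1])<16)&(Q[...,2]>-12)&(Q[...,2]<30)&~((abs(Q[...,0])<26)&(Q[...,2]>20))
    P=X[m]; print(n,"bar",cv2.minAreaRect(P[:,:2].astype(np.float32)),len(P),"z hi/lo ends",
      [np.percentile(P[abs(P[:,0]-p[0]-k)<20,2],[20,50,90]).round(1) for k in(-70,70)],"x range",np.percentile(P[:,0],[0,1,99,100]).round(1))
    u,v=proj(n,p)[0].astype(int); cr.append(cv2.resize(im[v-50:v+50,u-50:u+50],(400,400),interpolation=cv2.INTER_CUBIC))
save("pics/held.png",np.hstack(cr))
```

```text
[513.76010516 196.1116456  187.58094057] [1.79939959e+02 4.96446476e-02 1.52249848e+00] [-0.85939424  0.28540324  0.66298999]
scene red [358.8 172.8] 25 [596.7 296.3 202.7]
top red [171.6 194.6] 20 [433.9 292.9 203.8]Traceback (most recent call last):
  File "<stdin>", line 9, in <module>
    return _quantile_unchecked(
        a, q, axis, out, overwrite_input, method, keepdims, weights)
    return _ureduce(a,
                    func=_quantile_ureduce_func,
    ...<5 lines>...
                    overwrite_input=overwrite_input,
                    method=method)
    r = func(a, **kwargs)
    result = _quantile(arr,
                       quantiles=q,
    ...<2 lines>...
                       out=out,
                       weights=wgt)
    slices_having_nans = np.isnan(arr[-1, ...])
                                  ~~~^^^^^^^^^
IndexError: index -1 is out of bounds for axis 0 with size 0
```

Run:
```python
from h import *
p=np.array([513.8,196.1,187.6])
cr=[]
for n in("scene","top"):
    z=np.load(f"{n}2.npz"); im,d=z["im"],z["d"]; v,u=np.nonzero(d>0); X=np.full(d.shape+(3,),np.nan); X[v,u]=back(n,np.c_[u,v],d[v,u])
    Q=X-p; Q=np.nan_to_num(Q,nan=1e4)
    m=(abs(Q[...,0])<115)&(abs(Q[...,1])<18)&(Q[...,2]>-12)&(Q[...,2]<30)&~(abs(Q[...,0])<30)
    P=X[m]
    for sg in(-1,1):
        S=P[(P[:,0]-p[0])*sg>0]; print(n,sg,len(S), S.min(0).round(1) if len(S) else 0,S.max(0).round(1) if len(S) else 0,np.median(S,0).round(1) if len(S) else 0)
    u,v=proj(n,p)[0].astype(int); cr.append(cv2.resize(im[v-50:v+50,u-50:u+50],(400,400),interpolation=cv2.INTER_CUBIC))
save("pics/held.png",np.hstack(cr))
```

```text
scene -1 2 [480.  184.7 187.4] [480.7 185.5 205.6] [480.4 185.1 196.5]
scene 1 203 [544.6 183.  184.1] [614.  206.3 210.5] [582.6 189.8 205. ]
top -1 0 0 0 0
top 1 0 0 0 0
```

View pics/held.png

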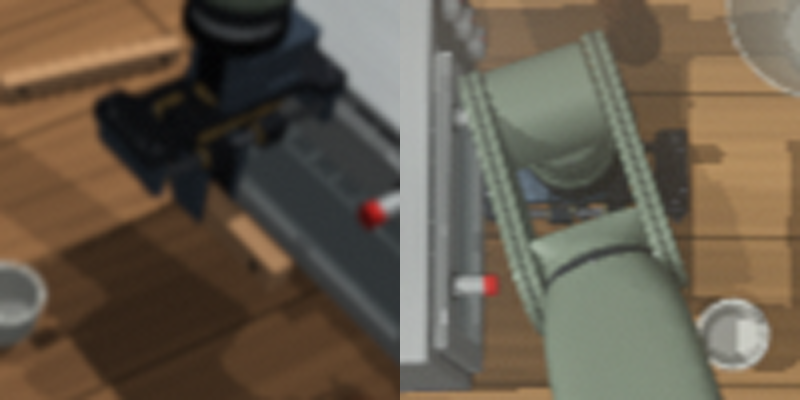

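The scene half shows the bar's free end near (260,245), level, with its hole visible. Its measured end is 100 mm from the TCP, so it is held centred. Next is the approach to the posts.

Call:
send_rows --targets '[[[0,0,0,0.003,0.1,0,1],[0,0,0,0,0.1,0,1],[0,0,0,0,0.1,0,1],[0,0,0,0,0.07,0,1],[0,0,0,0,0,0,1],[0,0,0,0,0,0,1]]]'

```text
time_s: 12.0
ee_pos: [514.7, 269.5, 187.8]
ee_rot: [179.9, 0.0, 1.5]
force: [0.6, -0.3, -0.5]
gripper_width: 19.9
gripper_force: 30.0
```

Run:
```python
from h import *
s=env.state(); p=np.array(s["ee_pos"]); print(p,s["ee_rot"],s["force"])
im,d=optics.grab_frame("scene"); np.savez("scene3.npz",im=im,d=d)
u,v=proj("scene",p)[0].astype(int); save("pics/near.png",cv2.resize(im[v-40:v+40,u-40:u+60],(750,600),interpolation=cv2.INTER_CUBIC))
v,u=np.nonzero(d>0); P=back("scene",np.c_[u,v],d[v,u]); Q=P-p
S=P[(Q[:,0]>35)&(Q[:,0]<115)&(abs(Q[:,1])<18)&(Q[:,2]>-10)&(Q[:,2]<28)]
print(len(S),S.min(0),S.max(0))
```

```text
[514.65118501 269.54413332 187.8468562 ] [1.79942924e+02 2.15790646e-02 1.46134946e+00] [ 0.57160507 -0.29137364 -0.53079366]
190 [549.94250519 256.42171816 181.61674737] [614.2249151  279.21713093 211.24754906]
```

View pics/near.png

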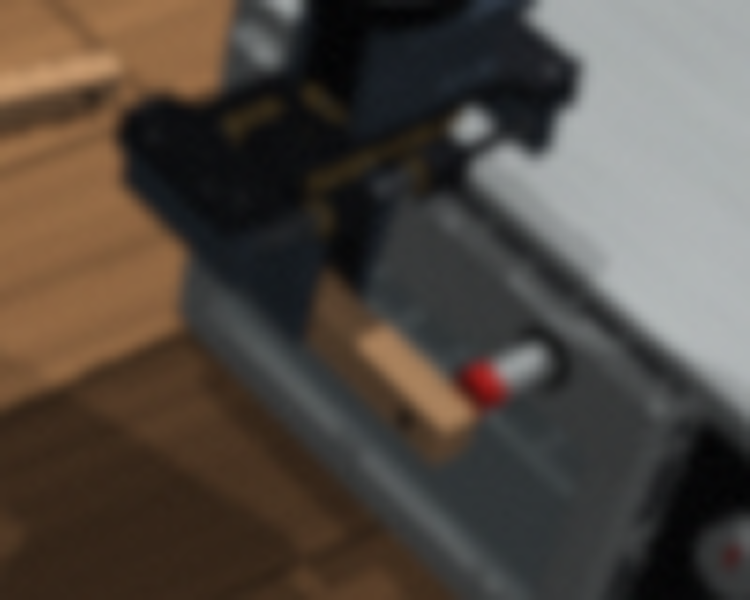

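Picture: hole at (405,415), nearer post tip at (485,385), bar just short of it. I'll check the hole-to-post alignment numerically.

Run:
```python
from h import *
p=np.array([514.65,269.54,187.85]); th=np.radians(1.5); ax=np.array([np.cos(th),np.sin(th),0]); ay=np.array([-np.sin(th),np.cos(th),0])
im=np.load("scene3.npz")["im"]; 
c=p+np.array([0,0,7.1]); u0,v0=proj("scene",p)[0].astype(int); of=np.array([u0-40,v0-40])
hole=proj("scene",c+80*ax-10*ay)[0]; print("pred hole",hole,"zoomed",(hole-of)*7.5)
end=proj("scene",[c+100*ax-10*ay+[0,0,s] for s in(-12,12)]); print("pred end corners zoomed",((end-of)*7.5).round().tolist())
J=(proj("scene",c+81*ax-10*ay)[0]-hole, proj("scene",c+80*ax-9*ay)[0]-hole, proj("scene",c+80*ax-10*ay+[0,0,1])[0]-hole); print("px/mm x,y,z",np.round(J,3))
g=im.astype(float).sum(2); H=np.round(hole).astype(int); w=g[H[1]-4:H[1]+5,H[0]-5:H[0]+6]; print(w.astype(int)); print(H)
# 3D tip prediction: red cap visible portion
oc=np.array([554.5,477,0]); ex=ay; ey=-ax
tip=oc-187*ex+45*ey+80*ax+[0,0,195]
red=np.array([358.8,172.8])
n=[]
K,R,t=cam("scene"); C=-R.T@t
# sample cap surface (len L), visible points, mean projection
for L in(8,10,12):
    a=np.linspace(0,2*np.pi,60); S=[];
    for s in np.linspace(0,L,12):
        for q in a:
            nn=np.cos(q)*ax+np.sin(q)*np.array([0,0,1]); X=tip+s*ex+10*nn; f=nn@(C-X)
            if f>0: S.append((*proj("scene",X)[0],f/1400*L/12*2*np.pi*10/60))
    for r in np.linspace(.5,9.5,10):
        for q in a:
            X=tip+r*(np.cos(q)*ax+np.sin(q)*np.array([0,0,1])); f=-ex@(C-X); S.append((*proj("scene",X)[0],f/1400*2*np.pi*r/60))
    S=np.array(S); print(L,"pred red centroid",(S[:,:2]*S[:,2:]).sum(0)/S[:,2].sum(),"area px?",S[:,2].sum()*.25**2,"seen",red)
```

```text
pred hole [349.16948421 178.07987791] zoomed [413.77113161 420.59908434]
pred end corners zoomed [[440.0, 472.0], [452.0, 432.0]]
px/mm x,y,z [[ 0.212  0.208]
 [ 0.253 -0.121]
 [ 0.065 -0.22 ]]
[[168 165 171 197 253 321 369 390 388 379 359]
 [167 167 168 169 192 246 322 369 386 390 384]
 [162 168 167 154 143 174 245 321 370 388 389]
 [164 162 164 145 110 118 177 247 317 366 384]
 [168 160 159 144 111 113 149 192 249 315 346]
 [179 166 162 154 138 137 158 170 196 243 275]
 [196 177 166 160 154 156 162 166 179 202 216]
 [220 202 180 166 160 161 167 170 176 190 193]
 [247 228 202 180 163 161 162 169 179 187 186]]
[349 178]
8 pred red centroid [357.62843162 174.16600239] area px? 15.86687994120203 seen [358.8 172.8]
10 pred red centroid [357.87785352 174.04944585] area px? 17.549307507817556 seen [358.8 172.8]
12 pred red centroid [358.12717358 173.93247579] area px? 19.231735074433082 seen [358.8 172.8]
```

Relative error is almost purely along the pressing direction (about 6 mm farther), so sideways and height are fine. Press gently.

Call:
send_rows --targets '[[[0,0,0,0,0.03,0,1],[0,0,0,0,0.02,0,1],[0,0,0,0,0,0,1],[0,0,0,0,0,0,1]]]'

```text
time_s: 12.45
ee_pos: [514.8, 280.3, 188.0]
ee_rot: [180.0, -0.0, 1.5]
force: [-0.1, -0.1, -0.4]
gripper_width: 20.0
gripper_force: 30.0
```

Call:
send_rows --targets '[[[0,0,0,0,0.02,0,1],[0,0,0,0,0,0,1],[0,0,0,0,0,0,1]]]'

```text
time_s: 12.75
ee_pos: [514.7, 283.5, 187.9]
ee_rot: [179.9, 0.0, 1.5]
force: [0.8, -5.1, 0.5]
gripper_width: 19.8
gripper_force: 30.0
```

Call:
send_rows --targets '[[[0,0,0,0,0.01,0,1],[0,0,0,0,0,0,1],[0,0,0,0,0,0,1],[0,0,0,0,0,0,1]]]'

```text
time_s: 13.15
ee_pos: [514.6, 284.9, 187.9]
ee_rot: [179.8, 0.0, 1.5]
force: [-0.2, -7.8, 0.6]
gripper_width: 19.7
gripper_force: 30.0
```

Call:
send_rows --targets '[[[0,0,0,0,0.007,0,1],[0,0,0,0,0,0,1],[0,0,0,0,0,0,1],[0,0,0,0,0,0,1]]]'

```text
time_s: 13.55
ee_pos: [514.6, 285.8, 187.9]
ee_rot: [179.8, 0.0, 1.5]
force: [1.3, -7.6, 1.6]
gripper_width: 19.8
gripper_force: 30.0
```

Call:
send_rows --targets '[[[0,0,0,0,0.006,0,1],[0,0,0,0,0,0,1],[0,0,0,0,0,0,1],[0,0,0,0,0,0,1]]]'

```text
time_s: 13.95
ee_pos: [514.6, 286.5, 187.9]
ee_rot: [179.7, 0.0, 1.5]
force: [-0.2, -9.1, 2.1]
gripper_width: 20.1
gripper_force: 30.0
```

Run:
```python
from h import *
F=[]
for i in range(12):
    im,d=optics.grab_frame("scene"); s=env.state(); F.append(np.r_[s["force"],s["torque"],s["ee_pos"]])
print(np.mean(F,0).round(2),np.std(F,0).round(2))
np.savez("scene4.npz",im=im,d=d)
u,v=proj("scene",np.array(s["ee_pos"]))[0].astype(int); a=im[v-40:v+40,u-40:u+60]
it,dt=optics.grab_frame("top"); np.savez("top4.npz",im=it,d=dt)
save("pics/press.png",np.hstack([cv2.resize(a,(400,320),interpolation=cv2.INTER_CUBIC),cv2.resize(it[100:260,80:280],(400,320),interpolation=cv2.INTER_CUBIC)]))
```

```text
[ 3.2000e-01 -8.9200e+00  1.2800e+00 -1.5400e+00 -1.0000e-02  5.7000e-01
  5.1459e+02  2.8651e+02  1.8788e+02] [0.42 0.45 0.45 0.03 0.02 0.03 0.02 0.01 0.01]
```

View pics/press.png

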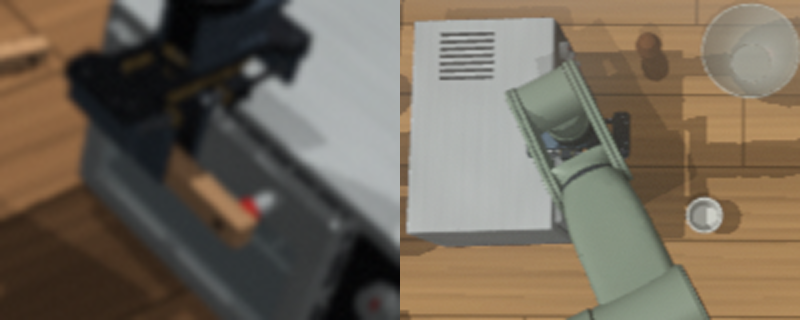

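The moment about z (0.57 Nm) says the near post carries almost everything, since the bar isn't quite parallel. I'll turn it slightly until the moment vanishes.

Call:
send_rows --targets '[[[0,0,0.004,0,0,0,1],[0,0,0,0,0,0,1],[0,0,0,0,0,0,1]]]'

```text
time_s: 14.9
ee_pos: [514.6, 286.5, 187.9]
ee_rot: [179.7, 0.0, 1.8]
force: [0.7, -9.0, 1.6]
gripper_width: 20.0
gripper_force: 30.0
```

```bash
cat > rd.py <<'E'
from h import *
F=[]
for i in range(6):
    optics.grab_frame("scene"); s=env.state(); F.append(np.r_[s["force"],s["torque"],s["ee_pos"],s["ee_rot"]])
print(np.mean(F,0).round(2),s["time_s"])
E
python3 rd.py
```

```text
[ 5.1000e-01 -9.2000e+00  1.4800e+00 -1.5800e+00 -1.0000e-02  9.0000e-02
  5.1462e+02  2.8653e+02  1.8788e+02  1.7973e+02  5.0000e-02  1.8000e+00] 15.2
```

Call:
send_rows --targets '[[[0,0,0.0007,0,0.003,0,1],[0,0,0,0,0,0,1],[0,0,0,0,0,0,1]]]'

```text
time_s: 15.5
ee_pos: [514.6, 286.9, 187.9]
ee_rot: [179.7, 0.1, 1.8]
force: [0.0, -8.8, 1.8]
gripper_width: 19.7
gripper_force: 30.0
```

```bash
python3 rd.py
```

```text
[ 1.0000e-02 -9.4500e+00  1.0200e+00 -1.6500e+00 -2.0000e-02  3.0000e-02
  5.1462e+02  2.8691e+02  1.8788e+02  1.7971e+02  5.0000e-02  1.8500e+00] 15.8
```

```bash
python3 -c "
from workcell import env
print(env.job_done())"
```

```text
the job is handed in; nothing more can be done
None
```

The oven door is pushed shut past its catch to the hard stop. The bar is held level and centred on both posts, pressed evenly at a measured 9.5 N (about 6 mm of post travel). I handed the job in at about 16 s and have not seen how it was judged.

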